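# Push the row of bushes home in the loading track and close the keeper

## Task

The five bushes in the loading track have slid back from its end stop. With the fingertips, push on the last bush only, so that the whole row slides along the track together until the first bush is hard against the end stop and no gaps are left; then push the keeper's post round until the keeper lies fully across the track behind the row. Only push: do not lift or tip any bush out of the track, do not touch the four bushes ahead of the last one, and leave the loose bush, the brush and the plug gauge where they are.

Things in the scene. Friction and masses are not known exactly. Their poses are not given: they have to be found in the camera images.
- track: Loading track fixed to the bench: a plate 70 mm (x) by 410 mm (y), 10 mm thick, with two straight guide bars along y. Origin: centre of its underside, on the bench. y runs along the track towards the end stop, x across it towards the keeper's pivot, z up. The row of touching bushes stands in it, 45 to 115 mm short of the stop at the start.
- channel (a point): Middle of the channel floor between the guide bars, at (0, 0, 10) mm in the track's frame. The channel is 36 mm wide and runs from y = -185 to +150 mm; guide bars 12 mm wide, tops 20 mm above the bench. The bushes stand on this floor and rise 35 mm above the bars. Pushed low, just above the bars, they slide without tipping; the whole row takes about 3 to 8 N.
- stop_face (a point): Foot of the end stop's face, on the channel floor, at (0, 150, 10) mm in the track's frame. The stop is a steel block 60 mm wide, 20 mm thick, top 55 mm above the bench. With the row home, bush1's axis is 17 mm from this point and the next ones 51, 85, 119 and 153 mm.
- bush1: Silent-block bush (steel sleeve, black rubber, inner tube), an upright cylinder 34 mm in diameter and 45 mm tall, about 0.15 kg. Origin: centre of its underside; z up. First of the row, nearest the end stop.
- bush2: Silent-block bush (steel sleeve, black rubber, inner tube), an upright cylinder 34 mm in diameter and 45 mm tall, about 0.15 kg. Origin: centre of its underside; z up. Number 2 in the row, counted from the end stop.
- bush3: Silent-block bush (steel sleeve, black rubber, inner tube), an upright cylinder 34 mm in diameter and 45 mm tall, about 0.15 kg. Origin: centre of its underside; z up. Number 3 in the row, counted from the end stop.
- bush4: Silent-block bush (steel sleeve, black rubber, inner tube), an upright cylinder 34 mm in diameter and 45 mm tall, about 0.15 kg. Origin: centre of its underside; z up. Number 4 in the row, counted from the end stop.
- bush5: Silent-block bush (steel sleeve, black rubber, inner tube), an upright cylinder 34 mm in diameter and 45 mm tall, about 0.15 kg. Origin: centre of its underside; z up. Last of the row, the one farthest from the end stop: push on this one, from behind, towards the stop.
- keeper (a joint): Angle of the keeper, rad: 0 = swung outwards, 0.70 = parallel to the track beside it, 2.27 = closed (end position), straight across the track 2.5 mm behind a row that is home. Closing is clockwise seen from above. Starts at 0 to 0.6, stays where it is left; about 1 N at its post turns it. Bar 12 mm wide, from 22 to 30 mm above the bench. A row that is not home is in its way.
- keeper_pivot (a point): Keeper's pivot axis, 20 mm above the bench, beside the track at (42, -28.5) mm in the track's frame.
- keeper_post (a point): Centre of the top of the upright round post on the keeper's end, by which it is pushed: 12 mm in diameter, from 29 to 59 mm above the bench, 78 mm from the pivot axis. In the track's frame its direction from the pivot is (cos a, sin a), a = -0.873 - joint value; closed it is at (-36, -28.5) mm, beyond the robot-side guide bar.
- spare: A loose bush of the same kind standing on the bench beside the track (34 mm in diameter, 45 mm tall). Leave it. Origin: centre of its underside.
- brush: Hand brush 160 mm long lying on the bench beside the track. Leave it. Origin: its middle, on the bench; x along it.
- gauge: Double-ended plug gauge, 119 mm long and 17 mm thick, lying on the bench beside the track. Leave it. Origin: its middle, on the bench; x along it.
Things that resemble listed ones, but are neither listed nor needed, are in the scene too. What is shaped like the bush5 but orange, red or yellow is not meant.

How it is judged:
By the outcome, as a careful person would: the job done as asked, in the order asked, and still so for the second after the job is handed in, with the robot touching nothing.
It also fails if it takes over 51 s, if anything falls off the work surface, if the arm or the gripper's body presses on something with over 40 N, if the wrist force passes 120 N, or if a joint passes its speed limit or range.

## Robot

A 7-joint arm with a two-finger parallel gripper is mounted at the origin on the work surface. World frame = base frame: x ahead of the robot, y to its left, z up, the work surface at z = 0. Lengths are in m, angles in rad, forces in N, time in s.
With the tool pointing down it reaches from about 0.4 to 0.85 m from the base axis. Payload 10.4 kg.
Tool frame: the origin (TCP) lies midway between the tips of the shut fingers; the grasp point (between the pads) lies 19 mm behind it; z points along the fingers, y is the line along which they close (so a half turn about z gives the same grasp; the last joint's range is limited). The gripper opens to 87 mm and grips with 3 to 60 N. Pads are 19 mm wide; open, the fingers measure 117 mm over their backs; the gripper's body (75 mm by 190 mm) begins 51 mm behind the grasp point.
Start: joints at [1.235, 0.332, -0.065, 1.46, 0.022, 1.35, -0.088], TCP at [0.192, -0.595, 0.223] pointing down, gripper open.
Joint ranges: [-2.6, 2.6], [-0.5, 2.12], [-1.47, 1.34], [0.16, 2.42], [-1.27, 4.41], [0.06, 2.06], [-2.6, 2.6]. Speed limits (rad/s): [2.22, 2.22, 2.79, 2.79, 3.14, 3.14, 3.14].

## Interface

Orientations are given as a unit quaternion [x, y, z, w].
In Python, from cell import ctrl gives the robot as it stands. The module is installed in compiled form; this text tells all that it offers.
- The arm moves only by the shell command python3 -m pendant 'ROWS' [FORCE]. ROWS is JSON, a list of rows, each a list of 3 entries, a list of its own where there are three numbers: the finger opening in m, from 0 to 0.087, then the shift along the tool's x, y, z in m, then the turn, a rotation vector about the tool's x, y, z in degrees. A call has 1 to 5 rows; each row shifts and turns the commanded pose from where the row before left it, along the tool's axes as they then stand; what a row does not reach is not made up. A row lasts 1/12 s, in which the tool goes at most 41.7 mm and 7.16 degrees, less where a joint would pass 70% of its speed; a pose out of reach is approached as far as the arm can. A call with a gripper value outside its range is refused whole. The fingers move at their own pace and stop on an object; FORCE is the grip in N (left out, the last holds). Time passes only in rows, so rows that do not move let the fingers close. It gives the time, the measured TCP pose, the force, the opening and the grip force at its end, in the units of the state.
- ctrl.observe(): the state, without advancing time (a new reading comes with each control period).
- ctrl.grab_frame(name): name is "side" or "top"; returns the picture (384x512x3 uint8, red, green, blue); there is no depth.
- ctrl.camera_info(name): a dict with "fx", "fy", "cx", "cy" (pixels), "pose" (4x4, takes a point from camera to world coordinates). Camera axes: x right, y down, z forward; pixel columns grow to the right and rows downward; lengths in m; the calibration is good to about 2 mm. A picture is of the moment at which its call begins. camera_info takes no time and is no camera call.
- ctrl.hand_in(): hands the job in; it is judged then, once.
The state is a dict: "clock": time; "joints": joint angles; "qd": joint speeds; "tau": joint torques, N m; "tcp_pos": TCP position; "tool_rot": TCP orientation; "contact_force": force on the tool from outside, world axes, zero at the start; "torque": the same for the moment, N m; "grip_width": finger opening in m; "gripper_force": force on a finger pad.
Only numpy, scipy, OpenCV 4.12 (cv2) and the standard library are available. Lean on these libraries where they do the work, as an engineer would, in place of code of your own. Each camera call takes 0.05 s, during which the arm holds its last target. There are 200 camera calls.

## Working session

There is one attempt and no reset: what is moved stays moved. The work goes in short steps, Python scripts to look and compute and a shell command to move; the robot and the scene stay as the last step left them, time stands still between calls to the robot, and variables do not carry over. Pictures are saved under pics/ and viewed, at most 10 in all, crops included, and the job is handed in when it is done.

```bash
mkdir -p pics
python3 - <<'E'
from cell import ctrl
import cv2,numpy as np
for n in("top","side"):
    f=ctrl.grab_frame(n);np.save(n+'.npy',f);cv2.imwrite(f'pics/{n}0.png',f[:,:,::-1])
    c=ctrl.camera_info(n);print(n,c['fx'],c['fy'],c['cx'],c['cy'],np.round(c['pose'],3).tolist())
s=ctrl.observe();print(s['clock'],s['tcp_pos'],s['tool_rot'],s['contact_force'],s['grip_width'])
E
```

```text
top 386.91618019403427 386.91618019403427 253.2283993216372 195.33843422621334 [[-0.002, -0.985, 0.17, 0.445], [-1.0, 0.002, -0.003, 0.054], [0.003, -0.17, -0.985, 0.703], [0.0, 0.0, 0.0, 1.0]]
side 486.7593235971161 486.7593235971161 261.2565182932443 191.3779986948762 [[-0.998, -0.045, 0.054, 0.51], [-0.069, 0.731, -0.679, 0.539], [-0.009, -0.681, -0.733, 0.596], [0.0, 0.0, 0.0, 1.0]]
0.1 [ 0.19222636 -0.59433508  0.22182786] [ 9.87792011e-01  1.55777189e-01 -1.25914749e-04 -6.27982722e-04] [-0.65632989  0.15892932  0.296676  ] 0.0872290031654571
```

View pics/top0.png

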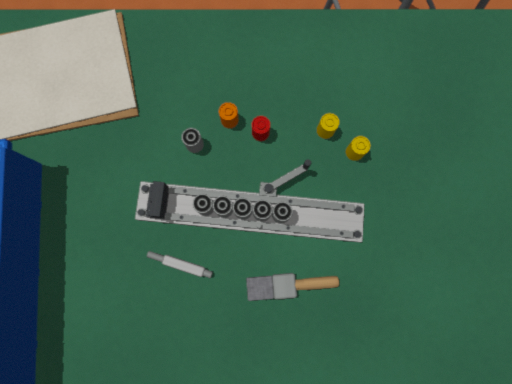

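View pics/side0.png

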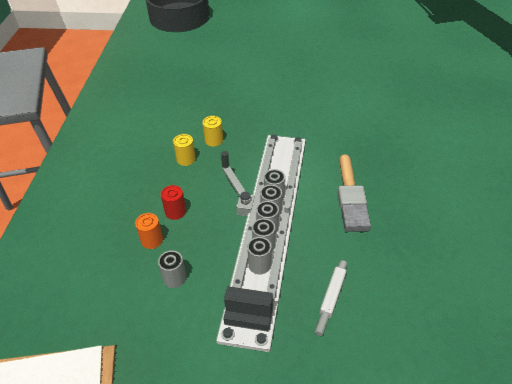

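The top view shows the stop at left (157,200), with the row running from (203,204) to the last bush at (283,212). The keeper pivot is at (268,188) and its post at (307,163). The brush, gauge and spare are clear of the track. The side view agrees.

```bash
cat > h.py <<'E'
from cell import ctrl
import cv2,numpy as np
def ray(n,p,z):
    c=ctrl.camera_info(n);T=np.array(c['pose']);d=T[:3,:3]@[(p[0]-c['cx'])/c['fx'],(p[1]-c['cy'])/c['fy'],1]
    return (T[:3,3]+d*(z-T[2,3])/d[2])[:2]
def proj(n,P):
    c=ctrl.camera_info(n);T=np.array(c['pose']);q=T[:3,:3].T@(np.array(P)-T[:3,3])
    return np.array([c['fx']*q[0]/q[2]+c['cx'],c['fy']*q[1]/q[2]+c['cy']])
E
python3 - <<'E'
from h import *
f=np.load('top.npy');hsv=cv2.cvtColor(f,cv2.COLOR_RGB2HSV)
m=((hsv[...,1]<70)&(hsv[...,2]>90)).astype(np.uint8)
r=np.zeros_like(m);r[175:245,130:370]=1;m*=r
m=cv2.morphologyEx(m,cv2.MORPH_CLOSE,np.ones((9,9)))
cs=max(cv2.findContours(m,0,2)[0],key=cv2.contourArea)
m2=cv2.morphologyEx(cv2.drawContours(m*0,[cs],-1,1,-1),cv2.MORPH_OPEN,np.ones((25,25)))
cs=max(cv2.findContours(m2,0,2)[0],key=cv2.contourArea)
w=np.array([ray('top',p[0],.01) for p in cs])
rect=cv2.minAreaRect((w*1000).astype(np.float32));print(rect);print(cv2.boxPoints(rect))
for p in [(203,204),(223,206),(243,208),(263,210),(283,212)]:print('bush',ray('top',p,.055))
for p in [(192,136)]:print('spare',ray('top',p,.045))
print('post',ray('top',(307,163),.059),ray('side',(225,156),.059),'pivot',ray('top',(268,188),.03),ray('side',(245,198),.03))
for p in [(260,247),(264,228),(267,210),(271,192),(275,177)]:print('side bush',ray('side',p,.055))
big=np.hstack([cv2.resize(f[150:250,130:370],None,fx=3.3,fy=3.3,interpolation=2)])
cv2.imwrite('pics/c0.png',big[:,:,::-1])
E
```

```text
((534.65673828125, 31.484375), (356.6123352050781, 75.84920501708984), 84.18424224853516)
[[ 478.8596  -142.06114]
 [ 554.31836 -149.74693]
 [ 590.45386  205.02989]
 [ 514.9951   212.71568]]
bush [0.54188123 0.13743962]
bush [0.53840002 0.10353935]
bush [0.53492399 0.06968949]
bush [0.53145312 0.03588993]
bush [0.52798741 0.00214056]
spare [0.66528613 0.16063776]
post [ 0.61206877 -0.04001025] [ 0.61310427 -0.03334877] pivot [0.57408275 0.02606184] [0.57573805 0.02987594]
side bush [0.54391808 0.14142154]
side bush [0.54061575 0.10787101]
side bush [0.53842975 0.07399599]
side bush [0.53458066 0.03770879]
side bush [0.53012755 0.00545417]
```

View pics/c0.png

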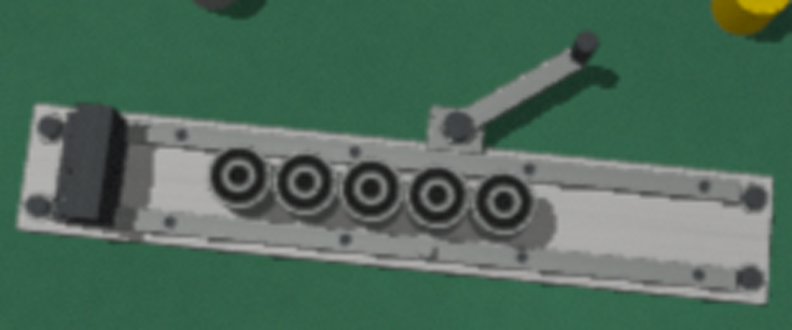

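The measurements fit the sizes given. Bush spacing is 34 mm, post to pivot is 75 mm against 78, and the track is yawed 0.102 rad with its origin near (0.536, 0.061). The row is about 54 mm short of home and the keeper is at about 0.07. First I'll turn the tool to the track with the fingers shut.

```bash
cat >> h.py <<'E'
O=np.array([.536,.0606]);ty=np.array([.1026,.9947]);tx=np.array([.9947,-.1026])
def loc(w): w=np.array(w)[:2]-O; return np.round(1000*np.array([w@tx,w@ty]),1)
def st():
    from scipy.spatial.transform import Rotation as R
    s=ctrl.observe();M=R.from_quat(s['tool_rot']).as_matrix()
    print('t',s['clock'],'loc',loc(s['tcp_pos']),'z',round(s['tcp_pos'][2]*1000,1),'xerr deg',np.degrees(np.arctan2(M[1,0],M[0,0])-np.arctan2(tx[1],tx[0])).round(2),'zax',M[:,2].round(3),'F',np.round(s['contact_force'],1),'w',s['grip_width'])
E
python3 -m pendant '[[0,[0,0,0],[0,0,6]],[0,[0,0,0],[0,0,6]],[0,[0,0,0],[0,0,6]],[0,[0,0,0],[0,0,6]]]' 40
for k in 1; do :; done
python3 -m pendant '[[0,[0.014,-0.0285,0],[0,0,0]],[0,[0.014,-0.0285,0],[0,0,0]],[0,[0.014,-0.0285,0],[0,0,0]],[0,[0.014,-0.0285,0],[0,0,0]],[0,[0.014,-0.0285,0],[0,0,0]]]'
python3 -c "from h import *;st()"
```

```text
clock: 0.43
tcp_pos: [0.1923, -0.5945, 0.2221]
tool_rot: [0.998, -0.056, -0.0, -0.0]
contact_force: [0.4, 0.7, 0.2]
grip_width: 0.0679
gripper_force: 0.0
clock: 0.85
tcp_pos: [0.2775, -0.4588, 0.2222]
tool_rot: [0.999, -0.053, -0.0, -0.0]
contact_force: [0.3, 0.5, 0.2]
grip_width: 0.0351
gripper_force: 0.0
t 0.85 loc [-203.8 -543.2] z 222.2 xerr deg -0.19 zax [-0.  0. -1.] F [0.3 0.5 0.2] w 0.03514282424368238
```

```bash
python3 -m pendant '[[0,[0.0136,-0.0285,0],[0,0,0]],[0,[0.0136,-0.0285,0],[0,0,0]],[0,[0.0136,-0.0285,0],[0,0,0]],[0,[0.0136,-0.0285,0],[0,0,0]],[0,[0.0136,-0.0285,0],[0,0,0]]]' >/dev/null
python3 -m pendant '[[0,[0.0136,-0.0285,0],[0,0,0]],[0,[0.0136,-0.0285,0],[0,0,0]],[0,[0.0136,-0.0285,0],[0,0,0]],[0,[0.0136,-0.0285,0],[0,0,0]],[0,[0.0136,-0.0285,0],[0,0,0]]]' >/dev/null
python3 -m pendant '[[0,[0.0136,-0.0285,0],[0,0,0]],[0,[0.0136,-0.0285,0],[0,0,0]],[0,[0.0136,-0.0285,0],[0,0,0]],[0,[0.0136,-0.0285,0],[0,0,0]],[0,[0,0,0],[0,0,0]]]' >/dev/null
python3 -c "from h import *;st()"
```

```text
t 2.1 loc [ -11.1 -139.7] z 222.4 xerr deg 0.26 zax [ 0.001  0.003 -1.   ] F [-1.   1.3 -0.6] w 0.0005553750506113154
```

```bash
python3 -m pendant '[[0,[0.011,-0.020,0],[0,0,0]],[0,[0,0,0.035],[0,0,0]],[0,[0,0,0.035],[0,0,0]],[0,[0,0,0.035],[0,0,0]],[0,[0,0,0.03],[0,0,0]]]' >/dev/null
python3 -m pendant '[[0,[0,0,0.02],[0,0,0]],[0,[0,0,0.01],[0,0,0]],[0,[0,0,0],[0,0,0]]]' >/dev/null
python3 - <<'E'
from h import *
st()
f=ctrl.grab_frame('side');g=ctrl.grab_frame('top')
a=cv2.resize(f[110:310,180:340],None,fx=3,fy=3);b=cv2.resize(g[130:250,210:370],None,fx=2.5,fy=2.5)
b=cv2.copyMakeBorder(b,0,300,0,0,0)[:600,:320]
cv2.imwrite('pics/c1.png',np.hstack([a,b])[:,:,::-1])
E
```

```text
t 2.7667 loc [  -3.  -126.7] z 55.4 xerr deg -0.19 zax [-0.004  0.001 -1.   ] F [-1.   0.5  0.5] w 0.00025648675238964353
```

View pics/c1.png

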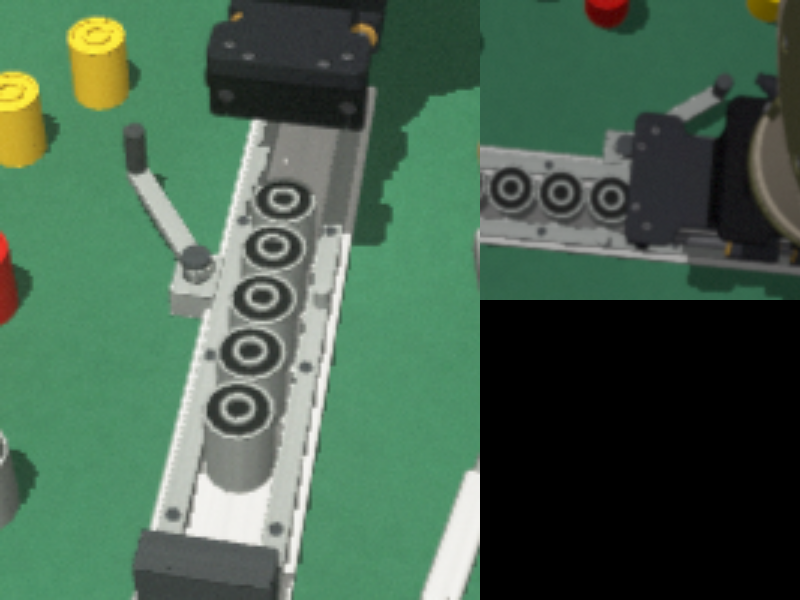

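The side view shows the row standing at crop (238,408) to (283,200). The gripper body is above the track behind the row, with the fingers hidden under it. Next I'll go down and push.

```bash
python3 -m pendant '[[0,[0.003,0,0.015],[0,0,0]],[0,[0,0,0.012],[0,0,0]],[0,[0,0,0.002],[0,0,0]],[0,[0,0,0],[0,0,0]],[0,[0,0,0],[0,0,0]]]' >/dev/null
python3 -c "from h import *;st()"
python3 -m pendant '[[0,[0,-0.007,0],[0,0,0]],[0,[0,-0.007,0],[0,0,0]],[0,[0,-0.007,0],[0,0,0]],[0,[0,-0.004,0],[0,0,0]],[0,[0,0,0],[0,0,0]]]' >/dev/null
python3 -c "from h import *;st()"
```

```text
t 3.2833 loc [   1.9 -126.5] z 29.2 xerr deg -0.19 zax [ 0.001 -0.    -1.   ] F [0.8 0.1 0.1] w 0.000879515634334211
t 3.7 loc [  1.8 -99.8] z 28.8 xerr deg -0.07 zax [ 0.  0. -1.] F [-0.6 -0.1  0.4] w 6.851554700357227e-05
```

```bash
python3 -m pendant '[[0,[-0.0015,-0.004,0.003],[0,0,0]],[0,[0,-0.004,0],[0,0,0]],[0,[0,-0.004,0],[0,0,0]],[0,[0,-0.004,0],[0,0,0]],[0,[0,-0.004,0],[0,0,0]]]' >/dev/null
python3 -c "from h import *;st()"
python3 -m pendant '[[0,[0,-0.004,0],[0,0,0]],[0,[0,-0.004,0],[0,0,0]],[0,[0,-0.004,0],[0,0,0]],[0,[0,-0.004,0],[0,0,0]],[0,[0,-0.004,0],[0,0,0]]]' >/dev/null
python3 -c "from h import *;st()"
```

```text
t 4.1167 loc [  0.6 -82.7] z 25.8 xerr deg -0.25 zax [ 0.    -0.002 -1.   ] F [ 0.  -7.8  2.8] w 0.0003345130549839084
t 4.5333 loc [  0.8 -63.4] z 25.8 xerr deg -0.3 zax [ 0.    -0.003 -1.   ] F [-1.4 -7.5  3.7] w 0.00038369840494655776
```

```bash
python3 -m pendant '[[0,[0,-0.004,0],[0,0,0]],[0,[0,-0.004,0],[0,0,0]],[0,[0,-0.004,0],[0,0,0]],[0,[0,-0.003,0],[0,0,0]],[0,[0,-0.002,0],[0,0,0]]]' >/dev/null
python3 -c "from h import *;st()"
python3 -m pendant '[[0,[0,-0.002,0],[0,0,0]],[0,[0,-0.002,0],[0,0,0]],[0,[0,-0.002,0],[0,0,0]]]' >/dev/null
python3 -c "from h import *;st()"
```

```text
t 4.95 loc [  0.8 -46.1] z 25.8 xerr deg -0.28 zax [ 0.    -0.002 -1.   ] F [-0.7 -7.8  3.1] w 0.0004933303000260712
t 5.2 loc [  0.9 -40.5] z 25.8 xerr deg -0.3 zax [ 0.    -0.003 -1.   ] F [ 0.2 -7.7  3.7] w 0.00043826983192503486
```

```bash
python3 -m pendant '[[0,[0,-0.0015,0],[0,0,0]],[0,[0,-0.0015,0],[0,0,0]]]' >/dev/null
python3 -c "from h import *;st()"
python3 -m pendant '[[0,[0,-0.001,0],[0,0,0]],[0,[0,-0.001,0],[0,0,0]]]' >/dev/null
python3 -c "from h import *;st()"
```

```text
t 5.3667 loc [  0.9 -37.6] z 25.8 xerr deg -0.3 zax [ 0.    -0.003 -1.   ] F [-2.5 -7.8  2.7] w 0.00037616757723266033
t 5.5333 loc [  1.  -35.6] z 25.8 xerr deg -0.3 zax [ 0.    -0.003 -1.   ] F [-0.2 -8.4  2.5] w 0.0007714736254680069
```

```bash
python3 -m pendant '[[0,[0,-0.001,0],[0,0,0]],[0,[0,-0.001,0],[0,0,0]]]' >/dev/null
python3 -c "from h import *;st()"
python3 -m pendant '[[0,[0,-0.001,0],[0,0,0]]]' >/dev/null
python3 -c "from h import *;st()"
```

```text
t 5.7 loc [  0.9 -33.6] z 25.8 xerr deg -0.3 zax [ 0.    -0.003 -1.   ] F [-0.6 -7.9  3.5] w 0.0004163629893844511
t 5.7833 loc [  0.9 -32.7] z 25.8 xerr deg -0.3 zax [ 0.    -0.003 -1.   ] F [-0.3 -8.   4.2] w 0.0005944757347532276
```

```bash
for i in 1 2; do :; done; python3 -m pendant '[[0,[0,-0.001,0],[0,0,0]],[0,[0,-0.001,0],[0,0,0]]]' >/dev/null
python3 - <<'E'
from h import *
st()
f=ctrl.grab_frame('side');a=cv2.resize(f[160:350,200:300],None,fx=3,fy=3)
cv2.imwrite('pics/c2.png',a[:,:,::-1])
E
```

```text
t 5.95 loc [  1.1 -32.1] z 25.8 xerr deg -0.35 zax [-0.    -0.004 -1.   ] F [ -1.5 -15.5   5.4] w 0.00025846471891809614
```

View pics/c2.png

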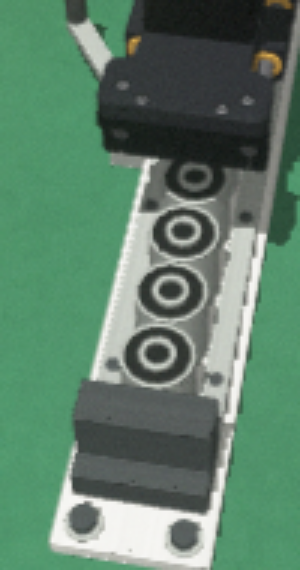

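The force rose to 15 N and the motion stalled. The picture shows four visible bushes with no gaps, and bush1 against the stop at (157,355). I'll press once more, then retreat.

```bash
python3 -m pendant '[[0,[0,-0.001,0],[0,0,0]],[0,[0,0,0],[0,0,0]]]' >/dev/null
python3 -c "from h import *;st()"
python3 -m pendant '[[0,[0,0.008,0],[0,0,0]],[0,[0,0.01,0],[0,0,0]],[0,[0,0.01,-0.02],[0,0,0]],[0,[0,0,-0.03],[0,0,0]],[0,[0,0,-0.02],[0,0,0]]]' >/dev/null
python3 -m pendant '[[0,[0.028,0.006,0],[0,0,0]],[0,[0.028,0.006,0],[0,0,0]],[0,[0.028,0.006,0],[0,0,0]],[0,[0.028,0.006,0],[0,0,0]],[0,[0,0,0],[0,0,0]]]' >/dev/null
python3 -c "from h import *;st()"
```

```text
t 6.1667 loc [  1.1 -32. ] z 25.8 xerr deg -0.4 zax [-0.    -0.005 -1.   ] F [ -1.8 -14.8   6.1] w 0.0003714488064189465
t 7.0 loc [115.9 -82.2] z 94.8 xerr deg -0.35 zax [ 0.001  0.    -1.   ] F [-0.2 -0.5 -0.6] w 0.0005145311777795519
```

```bash
python3 -m pendant '[[0,[0,0,0.03],[0,0,0]],[0,[0,0.004,0.02],[0,0,0]],[0,[0,0,0.005],[0,0,0]],[0,[-0.006,0,0],[0,0,0]],[0,[-0.006,0,0],[0,0,0]]]' >/dev/null
python3 -c "from h import *;st()"
python3 -m pendant '[[0,[-0.007,0.003,0],[0,0,0]],[0,[-0.007,0.003,0],[0,0,0]],[0,[-0.007,0.003,0],[0,0,0]],[0,[-0.007,0.003,0],[0,0,0]],[0,[0,0,0],[0,0,0]]]' >/dev/null
python3 - <<'E'
from h import *
st()
f=ctrl.grab_frame('side');a=cv2.resize(f[90:290,150:350],None,fx=3,fy=3)
cv2.imwrite('pics/c3.png',a[:,:,::-1])
E
```

```text
t 7.4167 loc [100.3 -83.5] z 41.3 xerr deg -0.19 zax [ 0.001  0.    -1.   ] F [ 0.8 -0.2  0.2] w 0.00019761360291434255
t 7.8333 loc [ 71.  -96.7] z 41.0 xerr deg -0.22 zax [-0.    -0.001 -1.   ] F [ 0.2  1.6 -0.9] w 0.0005282638645967503
```

View pics/c3.png

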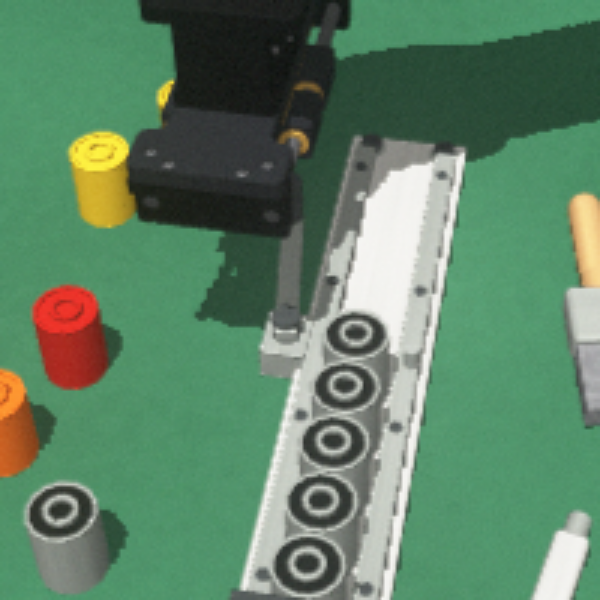

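The keeper has swung to about parallel with the track, pushed by its post. The row sits at the stop with no gaps, from (307,563) to (355,333). I'll continue phase 1.

```bash
python3 -m pendant '[[0,[-0.008,0.003,0],[0,0,0]],[0,[-0.008,0.002,0],[0,0,0]],[0,[-0.008,0,0],[0,0,0]],[0,[-0.008,-0.002,0],[0,0,0]],[0,[-0.008,-0.002,0],[0,0,0]]]' >/dev/null
python3 -c "from h import *;st()"
python3 -m pendant '[[0,[-0.008,-0.004,0],[0,0,0]],[0,[-0.008,-0.006,0],[0,0,0]],[0,[-0.006,-0.006,0],[0,0,0]],[0,[0,0,0],[0,0,0]]]' >/dev/null
python3 - <<'E'
from h import *
st()
f=ctrl.grab_frame('side');a=cv2.resize(f[90:290,150:350],None,fx=3,fy=3)
cv2.imwrite('pics/c4.png',a[:,:,::-1])
E
```

```text
t 8.3 loc [ 31.3 -96.9] z 40.5 xerr deg -0.22 zax [-0.    -0.001 -1.   ] F [ 1.  -0.8  0.2] w 0.00035263370757495
t 8.6333 loc [  8.9 -78.4] z 40.6 xerr deg -0.05 zax [-0.001  0.    -1.   ] F [0.2 1.1 0.6] w 0.0005287003189852407
```

View pics/c4.png

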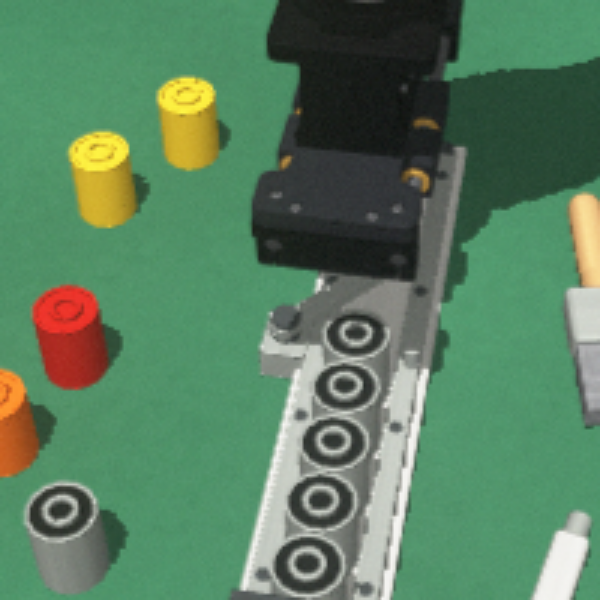

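The bar is now coming across behind the row, with the post hidden under the gripper. Next I'll step round to the post's rear side.

```bash
python3 -m pendant '[[0,[0.008,0.004,0],[0,0,0]],[0,[0,0.02,0],[0,0,0]],[0,[0,0.018,0],[0,0,0]],[0,[-0.014,0,0],[0,0,0]],[0,[-0.014,0,0],[0,0,0]]]' >/dev/null
python3 -c "from h import *;st()"
python3 -m pendant '[[0,[0,0,0],[0,0,0]],[0,[-0.001,-0.006,0],[0,0,0]],[0,[-0.003,-0.006,0],[0,0,0]],[0,[-0.005,-0.006,0],[0,0,0]],[0,[-0.004,-0.006,0],[0,0,0]]]' >/dev/null
python3 -c "from h import *;st()"
```

```text
t 9.1 loc [  -9.  -124.4] z 40.3 xerr deg -0.36 zax [ 0.  0. -1.] F [-0.2  1.3  0.5] w 0.0007238589797875139
t 9.5167 loc [-23.2 -98.2] z 40.4 xerr deg -0.17 zax [-0.001 -0.001 -1.   ] F [-3.  -4.7  2.5] w 0.000557443769912153
```

```bash
python3 -m pendant '[[0,[-0.002,-0.006,0],[0,0,0]],[0,[-0.002,-0.006,0],[0,0,0]],[0,[-0.002,-0.006,0],[0,0,0]],[0,[-0.002,-0.006,0],[0,0,0]],[0,[-0.001,-0.006,0],[0,0,0]]]' >/dev/null
python3 -c "from h import *;st()"
python3 -m pendant '[[0,[-0.001,-0.005,0],[0,0,0]],[0,[-0.001,-0.005,0],[0,0,0]],[0,[0,-0.003,0],[0,0,0]]]' >/dev/null
python3 - <<'E'
from h import *
st()
f=ctrl.grab_frame('side');a=cv2.resize(f[90:290,150:350],None,fx=3,fy=3)
cv2.imwrite('pics/c5.png',a[:,:,::-1])
E
```

```text
t 9.9333 loc [-32.  -67.5] z 40.5 xerr deg -0.16 zax [-0.  0. -1.] F [-1.3 -1.6 -0.3] w 0.00047033887939424026
t 10.1833 loc [-33.6 -54.3] z 40.7 xerr deg -0.14 zax [ 0.  0. -1.] F [-0.4 -0.8 -0.1] w 0.0005983348457939009
```

View pics/c5.png

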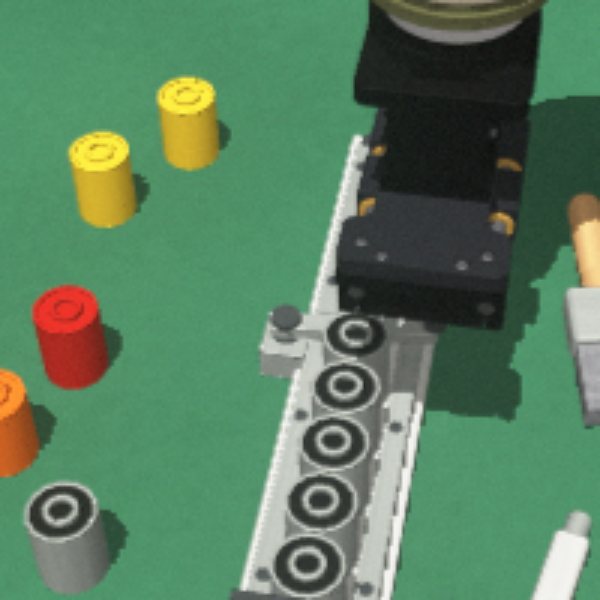

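The keeper bar is nearly across behind bush5, just below (300,325), and the row is unchanged. I'll finish in small steps until it reaches its end position.

```bash
python3 -m pendant '[[0,[0,-0.002,0],[0,0,0]],[0,[0,-0.002,0],[0,0,0]]]' >/dev/null
python3 -c "from h import *;st()"
python3 -m pendant '[[0,[0,-0.001,0],[0,0,0]],[0,[0,-0.001,0],[0,0,0]]]' >/dev/null
python3 -c "from h import *;st()"
python3 -m pendant '[[0,[0,-0.001,0],[0,0,0]]]' >/dev/null
python3 -c "from h import *;st()"
```

```text
t 10.4 loc [-33.4 -51.4] z 40.6 xerr deg -0.21 zax [ 0. -0. -1.] F [-0.7 -0.9 -0.3] w 0.000237104721526667
t 10.5667 loc [-33.5 -49.4] z 40.5 xerr deg -0.2 zax [ 0. -0. -1.] F [-1.5 -0.2 -0.1] w 0.00025391665983921297
t 10.65 loc [-33.6 -48.5] z 40.5 xerr deg -0.2 zax [-0. -0. -1.] F [ 0.  -1.  -0.2] w 0.00019850326109907974
```

```bash
python3 -m pendant '[[0,[0,-0.001,0],[0,0,0]],[0,[0,-0.001,0],[0,0,0]]]' >/dev/null
python3 -c "from h import *;st()"
python3 -m pendant '[[0,[0,-0.001,0],[0,0,0]]]' >/dev/null
python3 -c "from h import *;st()"
```

```text
t 10.8167 loc [-33.6 -46.4] z 40.5 xerr deg -0.2 zax [ 0. -0. -1.] F [-0.6 -0.6 -0.4] w 0.0007019484065023079
t 10.9 loc [-33.6 -45.8] z 40.5 xerr deg -0.2 zax [-0.    -0.001 -1.   ] F [-1.5 -6.3  1. ] w 0.0003981390913678773
```

The force jumped at the end position. I'll press slightly, retreat and check.

```bash
python3 -m pendant '[[0,[0,-0.001,0],[0,0,0]],[0,[0,0,0],[0,0,0]]]' >/dev/null
python3 -c "from h import *;st()"
python3 -m pendant '[[0,[0,0.006,0],[0,0,0]],[0,[0,0.015,0],[0,0,0]],[0,[0,0.01,-0.03],[0,0,0]],[0,[0,0,-0.04],[0,0,0]],[0,[0,0,-0.04],[0,0,0]]]' >/dev/null
python3 -m pendant '[[0,[0,0.03,-0.03],[0,0,0]],[0,[0,0.04,0],[0,0,0]],[0,[0,0.04,0],[0,0,0]],[0,[0,0.04,0],[0,0,0]],[0,[0,0,0],[0,0,0]]]' >/dev/null
python3 - <<'E'
from h import *
st()
f=ctrl.grab_frame('side');g=ctrl.grab_frame('top')
a=cv2.resize(f[140:340,200:330],None,fx=3,fy=3);b=cv2.resize(g[150:260,130:265+5],None,fx=2.9,fy=2.9)
b=cv2.copyMakeBorder(b,0,600-b.shape[0],0,0,0)
cv2.imwrite('pics/c6.png',np.hstack([a,b])[:,:,::-1])
T=np.array([O+ x*tx+y*ty for x,y in [(-.036,-.0255)]])
print('expected post px side',proj('side',[*T[0],.059]))
E
```

```text
t 11.0667 loc [-33.6 -45.7] z 40.5 xerr deg -0.24 zax [-0.001 -0.002 -1.   ] F [-1.1 -6.3  1.8] w 0.0002715327414442701
t 11.9 loc [ -35.  -233.6] z 180.0 xerr deg -0.76 zax [ 0.    -0.003 -1.   ] F [-0.4 -1.4 -0.7] w 0.0004051961388826261
expected post px side [295.53101741 191.88727234]
```

View pics/c6.png

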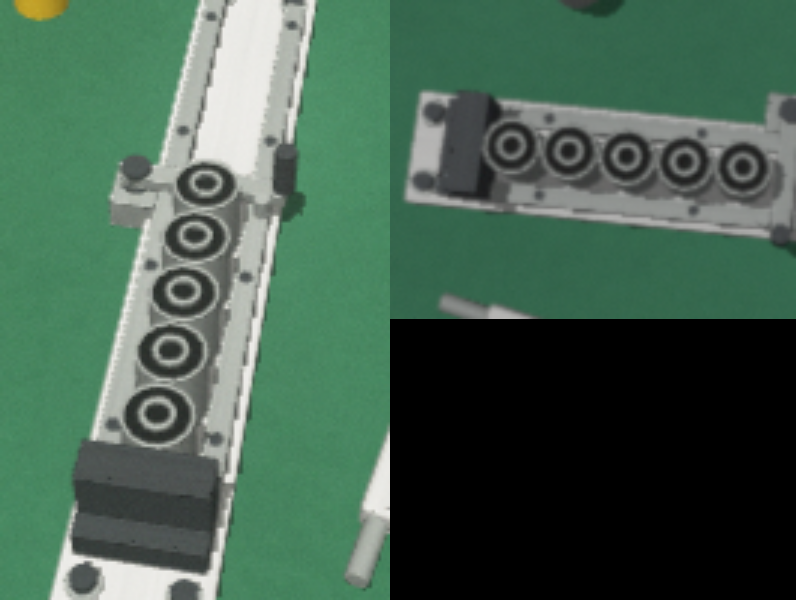

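The keeper is square across the track behind bush5, with its post at (285,168) in the side crop. The row is tight against the stop and the arm is clear.

```bash
python3 -c "from cell import ctrl;print(ctrl.hand_in())"
```

```text
the job is handed in; nothing more can be done
None
```

The job is handed in: the row is against the end stop with no gaps showing, and the keeper is closed across the track behind it, finished in about 12 s with the robot clear.

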